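# Empty the lime trug into the pedal caddy

### The job

Throw the three old limes away: press the pedal of the white food-waste caddy all the way down to its stop so that the green lid springs open, and let the pedal come up again. Then pick up the wooden trug by its handle, tip it over the caddy so that all three limes roll out into it, and set the empty trug gently back down upright on the worktop, leaving the lid open and everything else where it stands.

Things in the scene. Friction and masses are not known exactly. Their poses are not given: they have to be found in the camera images.
- caddy: White food-waste caddy, fixed, 190 mm deep (x), 180 mm wide (y), rim 140 mm high, walls 5 mm, hollow. Origin: centre of its underside; -x points out of its front, where the pedal is. Its closed lid's top is 155 mm up and its front edge 99 mm in front of the origin, over the pedal. A thin steel latch on the front at y = +82 mm swings 30 mm forward when the pedal is pressed.
- caddy_mouth (a point): Centre of the caddy's mouth, at rim height (140 mm above the worktop); the clear mouth is 180 x 170 mm. Axes as the caddy's.
- pedal_pad (a point): Where to press: on the steel pedal's top face, mid-width, 50 mm from its hinge (moves with it). Plate 52 mm wide, 62 long, 8 thick; hinge line along caddy y, 72 mm in front of the caddy's origin, 45 mm up. At rest it rises 0.175 rad to the front; this point is then 122 mm in front of the origin, 58 mm up, only 20 mm beyond the lid's edge: lean the gripper back toward the robot.
- caddy_pedal (a joint): Pedal angle: 0 at rest, 0.40 rad pressed down to its stop; its spring brings it back. About 10 N at the pedal_pad point at the stop. It lets the lid go at about 0.32 rad.
- caddy_lid (a joint): Angle of the green lid, hinged along the back rim: 0 closed (latched), 1.75 rad open; it springs open by itself when let go, and stays open, leaning back a little, its edge up to 340 mm high.
- trug: Open wooden carrier, loose, 0.22 kg, 140 mm along its x, 178 mm along its y, 111 mm high. Origin: centre of its underside. Floor 5 mm; side panels at x = +-60 mm, 49 mm high; at both ends (y = +-90 mm) only a low sloping lip, 18 mm high, over which the limes roll out when it is tipped about its x axis by 40 degrees or more, to either end.
- trug_handle (a point): Middle of the trug's flat handle bar: the bar runs along the trug's x (126 mm between the posts), is 14 mm thick along y and 24 mm high, centre 99 mm above the trug's underside. Grip it across y. Axes as the trug's.
- lime_0: One of three old limes, 39 mm thick, 46 mm long, 45 g, rolling loose in the trug. Origin: its centre.
- lime_1: One of three old limes, 39 mm thick, 46 mm long, 45 g, rolling loose in the trug. Origin: its centre.
- lime_2: One of three old limes, 39 mm thick, 46 mm long, 45 g, rolling loose in the trug. Origin: its centre.
- food_tub: Bystander: tub with a red lid, 132 x 196 x 88 mm, 1 kg; stands on the other side of the caddy from the trug. Origin: centre of its underside. (Also, fixed: a rice cooker behind on the left, centre 0.83 m ahead and 0.26 m left of the base, some 280 mm across and 260 mm high; keep the trug clear of it.)
- tin_beans: Bystander: green food tin, 75 mm across, 58 mm high. Origin: centre of its underside.
- spice_jar_3: Bystander: spice jar with a yellow cap, 45 mm across, 100 mm high. Origin: centre of its underside.
Not all that is in view belongs to the job. There is more than one size of the lime_0; the one meant has the size given above.

How it is judged:
By the outcome, as a careful person would: the job done as asked, in the order asked, and still so for the second after the job is handed in, with the robot touching nothing.
It also fails if it takes over 72 s, if anything falls off the work surface, if the arm or the gripper's body presses on something with over 40 N, if the wrist force passes 120 N, or if a joint passes its speed limit or range.

### The arm

A 6-joint arm with a two-finger parallel gripper is mounted at the origin on a cart in front of the work surface, level with it; the furniture and walls round the work are solid. World frame = base frame: x ahead of the robot, y to its left, z up, the work surface at z = 0. Lengths are in mm, angles in rad, forces in N, time in s.
With the tool pointing down it reaches from about 350 to 975 mm from the base axis. Payload 7.1 kg.
Tool frame: the origin (TCP) lies at the centre of the arm's flange, where the gripper is bolted on; the fingertips stand 182 mm ahead of it and the grasp point (between the pads) lies robot.grip_depth ahead of it (robot.grip_depth is the distance from the TCP to the grasp point, in mm); z points along the fingers, y is the line along which they close (so a half turn about z gives the same grasp; the last joint's range is limited). The gripper opens to 88 mm and grips with 3 to 60 N. Pads are 20 mm wide; open, the fingers measure 115 mm over their backs; the gripper's body (75 mm by 178 mm) begins 61 mm behind the grasp point.
Start: joints at [-1.201, 0.423, 1.63, -0, 1.089, -0.019], TCP at [236.94, -578.33, 404.675] pointing down, gripper open.
Joint ranges: [-3, 3], [-0.9, 2.11], [0.09, 2.58], [-1.31, 4.45], [0.11, 2.69], [-2.54, 2.54]. Speed limits (rad/s): [2.39, 2.39, 3.01, 3.14, 3.14, 3.14].

### API

Orientations are given as a unit quaternion [x, y, z, w].
In Python, from workcell import robot gives the robot as it stands. The module is installed in compiled form; this text tells all that it offers.
- The arm moves only by the shell command python3 -m inch 'ROWS' [FORCE]. ROWS is text: rows parted by semicolons, each of 7 numbers parted by spaces: the shift along the tool's x, y, z in units of 0.4 m (1.0 is 0.4 m), then the turn, a rotation vector about the tool's x, y, z in units of 90 degrees (1.0 is 90 degrees), then the closure, from -1 (fully open) to 1 (shut). A call has 1 to 12 rows; each row shifts and turns the commanded pose from where the row before left it, along the tool's axes as they then stand; what a row does not reach is not made up. A row lasts 1/12 s, in which the tool goes at most 41.7 mm and 7.16 degrees, less where a joint would pass 70% of its speed; a pose out of reach is approached as far as the arm can. A call with a number of a shift or a turn outside -1 to 1 is refused whole. A call with a gripper value outside its range is refused whole. The fingers move at their own pace and stop on an object; FORCE is the grip in N (left out, the last holds). Time passes only in rows, so rows that do not move let the fingers close. It gives the time, the measured TCP pose, the force, the opening and the grip force at its end, in the units of the state.
- robot.get_obs(): the state, without advancing time (a new reading comes with each control period).
- robot.camera(name): name is "side" or "top"; returns the picture (480x640x3 uint8, red, green, blue); there is no depth.
- robot.calibration(name): a dict with "K" (3x3 intrinsics, pixels), "eye" and "orientation" of the camera in the world. Camera axes: x right, y up, looking along -z (the intrinsics and any distortion apply to the point x, -y, -z); pixel columns grow to the right and rows downward; lengths in mm; the calibration is good to about 2 mm. A picture is of the moment at which its call begins. calibration takes no time and is no camera call.
- robot.hand_in(): hands the job in; it is judged then, once.
The state is a dict: "time_s": time; "q": joint angles; "qvel": joint speeds; "effort": joint torques, N m; "tool_pos": TCP position; "orientation": TCP orientation; "ft_force": force on the tool from outside, world axes, zero at the start; "ft_torque": the same for the moment, N m; "grip_width": finger opening in mm; "grip_force": force on a finger pad.
Only numpy, scipy, OpenCV 4.12 (cv2) and the standard library are available. Lean on these libraries where they do the work, as an engineer would, in place of code of your own. Each camera call takes 0.05 s, during which the arm holds its last target. There are 200 camera calls.

## Working session

There is one attempt and no reset: what is moved stays moved. The work goes in short steps, Python scripts to look and compute and a shell command to move; the robot and the scene stay as the last step left them, time stands still between calls to the robot, and variables do not carry over. Pictures are saved under pics/ and viewed, at most 10 in all, crops included, and the job is handed in when it is done.

```bash
mkdir -p pics
python3 - <<'E'
from workcell import robot
import cv2
for n in("side","top"):
    cv2.imwrite(f"pics/{n}0.png",robot.camera(n)[:,:,::-1])
    c=robot.calibration(n);print(n,c)
print(robot.grip_depth,robot.get_obs())
E
```

```text
side {'K': array([[578.3427156 ,   0.        , 310.39166265],
       [  0.        , 578.3427156 , 225.71818392],
       [  0.        ,   0.        ,   1.        ]]), 'eye': array([ -188.95461581, -1127.6374356 ,   727.80725083]), 'orientation': array([ 0.524143  , -0.14810022, -0.24419736,  0.80231421])}
top {'K': array([[571.62354562,   0.        , 327.61595416],
       [  0.        , 571.62354562, 233.14910828],
       [  0.        ,   0.        ,   1.        ]]), 'eye': array([3.84445423e+02, 8.48957228e-01, 1.28072536e+03]), 'orientation': array([-0.04561662,  0.04628084,  0.70568722, -0.70553721])}
163.3 {'time_s': 0.1, 'q': array([-1.20099239e+00,  4.23778659e-01,  1.63055449e+00,  5.67529028e-07,
        1.08859671e+00, -1.90200378e-02]), 'qvel': array([-0.00083555, -0.00216889, -0.000591  ,  0.00190779, -0.00040841,
        0.00157722]), 'effort': array([ 8.40668326e-04, -5.45616317e+01, -2.74323839e+01,  6.45527872e-02,
        1.87988573e-02, -5.12551264e-05]), 'tool_pos': array([ 236.86768077, -578.12970599,  403.99358822]), 'orientation': array([ 9.81161243e-01,  1.93189462e-01, -1.16420226e-04, -6.58391664e-04]), 'ft_force': array([ 0.03091493, -0.31092309,  0.73389508]), 'ft_torque': array([-0.0083244 ,  0.07035581,  0.01626582]), 'grip_force': 0.0, 'grip_width': 87.94141870632308}
```

View pics/side0.png

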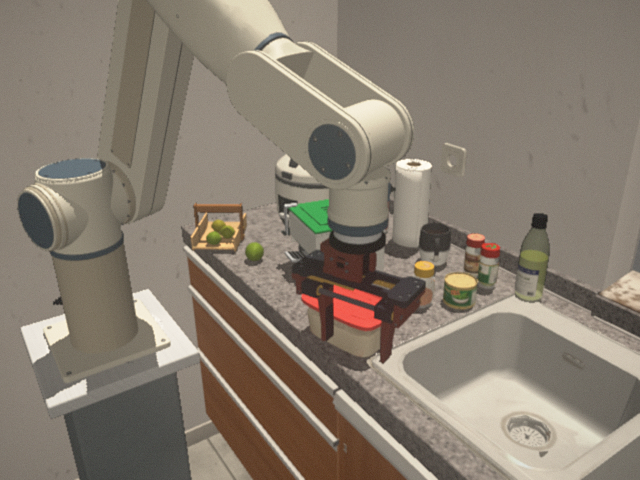

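View pics/top0.png

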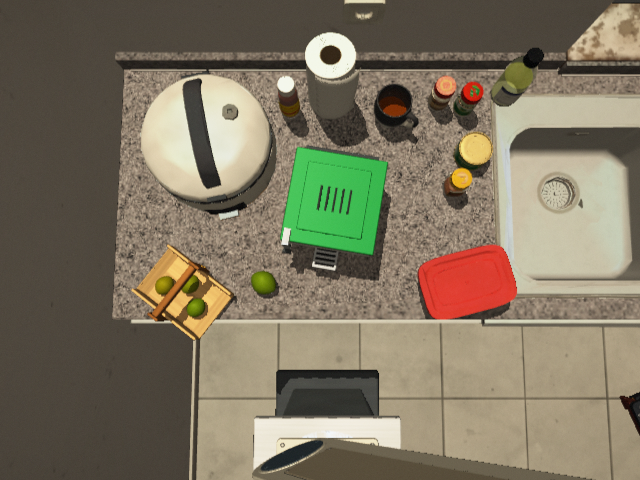

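The top view shows the green lid around (335,200), the pedal at (325,259) and the trug at (183,292). The trug's handle runs from about (203,267) to (155,318), and the red tub is at (467,282). There are four lime candidates: (165,285), (191,284) and (197,308) inside the trug, and one at (263,283) loose on the worktop. The three in the trug fit the description. The loose one looks larger and isn't in the trug. I'll confirm with a crop.

```bash
cat > h.py <<'E'
from workcell import robot
import numpy as np, cv2
from scipy.spatial.transform import Rotation as R
def ray(n,u,v):
    c=robot.calibration(n);K=c["K"]
    d=np.array([(u-K[0,2])/K[0,0],-(v-K[1,2])/K[1,1],-1.])
    return np.array(c["eye"]),R.from_quat(c["orientation"]).apply(d)
def onz(n,u,v,z):
    e,d=ray(n,u,v);return e+d*(z-e[2])/d[2]
def px(n,p):
    c=robot.calibration(n);q=R.from_quat(c["orientation"]).inv().apply(np.array(p)-c["eye"])
    return c["K"][0,0]*q[0]/-q[2]+c["K"][0,2], c["K"][1,1]*q[1]/q[2]+c["K"][1,2]
E
python3 - <<'E'
from h import *
im=cv2.imread("pics/top0.png");hsv=cv2.cvtColor(im,cv2.COLOR_BGR2HSV)
m=cv2.inRange(hsv,(55,120,60),(80,255,255));c=max(cv2.findContours(m,0,2)[0],key=cv2.contourArea)
b=cv2.boxPoints(cv2.minAreaRect(c));print(b)
P=np.array([onz("top",*p,155) for p in b]);print(P.round(1),P.mean(0))
for k in range(4):
  e=P[k]-P[k-1];print(np.linalg.norm(e),np.degrees(np.arctan2(e[1],e[0])))
m=cv2.inRange(hsv,(28,120,40),(50,255,255))
for c in cv2.findContours(m,0,2)[0]:
  if cv2.contourArea(c)>60: print("lime",cv2.minAreaRect(c))
m=cv2.inRange(hsv,(8,120,40),(16,255,170));m[:,240:]=0;m[:235]=0
for c in cv2.findContours(m,0,2)[0]:
  if cv2.contourArea(c)>60: print("brown",cv2.minAreaRect(c))
cv2.imwrite("pics/crop.png",cv2.resize(im[230:350,120:350],None,fx=3.4,fy=3.4,interpolation=cv2.INTER_CUBIC))
E
```

```text
[[279.4145  239.44775]
 [295.34357 145.64325]
 [388.37787 161.44153]
 [372.4488  255.24603]]
[[ 519.1   95.4  155. ]
 [ 710.5   65.1  155. ]
 [ 677.7 -123.   155. ]
 [ 487.6  -88.8  155. ]] [598.74336226 -12.82826908 155.        ]
186.85172055146413 80.30320872146675
193.81503601440238 -8.975643214248924
190.94422906691088 -99.90156541670413
193.12431948727703 169.8131145678055
lime ((195.5, 307.0), (17.0, 18.0), 0.0)
lime ((190.75001525878906, 285.2500305175781), (11.31370735168457, 19.091880798339844), 45.0)
lime ((263.0882568359375, 282.3529357910156), (23.525955200195312, 23.28342056274414), 75.96376037597656)
lime ((518.2500610351562, 75.25000762939453), (26.162948608398438, 25.455841064453125), 45.0)
brown ((175.19003295898438, 290.9627990722656), (44.93257141113281, 70.23532104492188), 28.009178161621094)
```

View pics/crop.png

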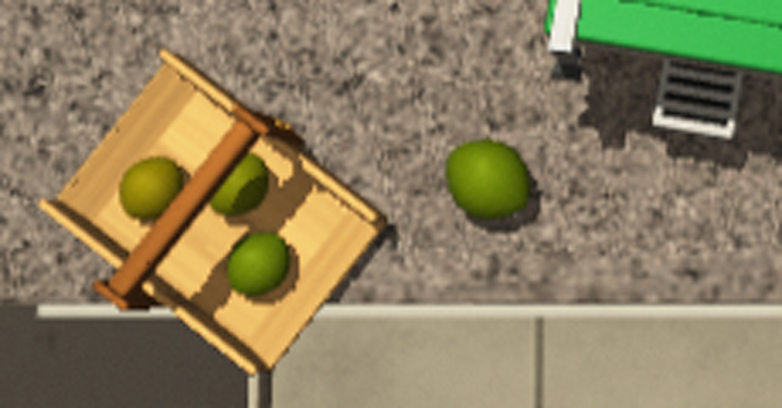

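The crop confirms it. The loose lime at (263,283) is about 23.5 px across (~52 mm), so it is the oversized decoy. The three in the trug are about 17–18 px (~39 mm) and are the ones meant. The handle bar runs in image pixels from (196,266) to (154,317).

```bash
cat >> h.py <<'E'
def T(a): return (a[0]/3.4+120-.35,a[1]/3.4+230-.35)
CY=np.radians(-9.6);CO=np.array([601,-13.2,0])
def cad(x,y,z): return CO+R.from_euler('z',CY).apply([x,y,z])
def orient(yaw,lean):   # tool down with tool x at yaw(deg); then lean fingers toward world dir leandir by lean deg
    B=R.from_matrix(np.array([[np.cos(yaw),np.sin(yaw),0],[np.sin(yaw),-np.cos(yaw),0],[0,0,-1]]).T.T)
    return B
def delta(p,Rt):
    o=robot.get_obs();R0=R.from_quat(o["orientation"])
    print("t %.2f"%o["time_s"],"tcp",o["tool_pos"].round(1),"q",o["q"].round(2),"F",o["ft_force"].round(1),"w %.1f"%o["grip_width"],"z",R0.as_matrix()[:,2].round(3),"x",R0.as_matrix()[:,0].round(3))
    print("turn(units)",((R0.inv()*Rt).as_rotvec()/(np.pi/2)).round(4))
    print("shift before turn",(R0.inv().apply(p-o["tool_pos"])/400).round(4),"after turn",(Rt.inv().apply(p-o["tool_pos"])/400).round(4))
E
python3 - <<'E'
from h import *
a,b=[onz("top",*T(p),111) for p in((258,122),(115,295))];print("handle",a,b,(a+b)/2,np.degrees(np.arctan2(*(a-b)[1::-1])))
C=[onz("top",*T(p),49) for p in((163,53),(382,220),(262,372),(42,205))];print(np.mean(C,0))
for i,j in((1,0),(2,3),(0,3),(1,2)):
  e=C[j]-C[i];print(np.linalg.norm(e),np.degrees(np.arctan2(e[1],e[0])))
for p in([-122,0,58],[-133,26,60],[-133,-26,60]): print(px("top",cad(*p)))
for p in((655,122),(732,135)):print("pedal px",T(p))
print("lime",onz("top",263,282.5,25),"edge",onz("top",160,320,0))
E
```

```text
handle [470.58765842 270.27017903 111.        ] [367.47461224 352.34279731 111.        ] [419.03113533 311.30648817 111.        ] -38.51796411602434
[418.56609909 311.89834947  49.        ]
176.96545575990535 53.25233785157198
175.7037794684207 53.80219412110707
120.82817469241289 142.93325743658136
119.1559695484296 142.31817616318654
(np.float64(324.13809443851727), np.float64(262.6075737595132))
(np.float64(311.28191929507), np.float64(265.57640805094513))
(np.float64(335.27306504843165), np.float64(269.62712602865764))
pedal px (312.29705882352937, 265.53235294117644)
pedal px (334.9441176470588, 269.35588235294114)
lime [439.68173783 141.2164121   25.        ] edge [358.00074598 370.93730093   0.        ]
```

```bash
cat >> h.py <<'E'
def pedalpose(lean=48,dz=0,dx=0):
    t=np.radians(lean);s,c=np.sin(t),np.cos(t)
    M=np.array([[c,0,s],[0,-1,0],[s,0,-c]])  # cols x,y,z in caddy axes
    tip=np.array([-123+10*c+dx,0,58+10*s+dz]); p=tip-182*M[:,2]
    return cad(*p),R.from_euler('z',CY)*R.from_matrix(M)
E
python3 - <<'E'
from h import *
p,Rt=pedalpose(dz=90);print(p);delta(p,Rt)
p,Rt=pedalpose(lean=0,dz=90);print(p);delta(p,Rt)
E
```

```text
[352.96179948  28.75252139 277.21321861]
t 0.10 tcp [ 236.9 -578.1  404. ] q [-1.2   0.42  1.63  0.    1.09 -0.02] F [ 0.  -0.3  0.7] w 87.9 z [-0.     0.001 -1.   ] x [0.925 0.379 0.   ]
turn(units) [-0.1491  0.5194  0.3327]
shift before turn [ 0.8437 -1.2935  0.3187] after turn [-0.2134 -1.5444  0.2367]
[489.58244781   5.64486838 330.        ]
t 0.10 tcp [ 236.9 -578.1  404. ] q [-1.2   0.42  1.63  0.    1.09 -0.02] F [ 0.  -0.3  0.7] w 87.9 z [-0.     0.001 -1.   ] x [0.925 0.379 0.   ]
turn(units) [-8.000e-04  2.000e-04  3.542e-01]
shift before turn [ 1.1379 -1.1107  0.1865] after turn [ 0.3796 -1.5444  0.185 ]
```

```bash
python3 -m inch '0 0 0 0 0 0.07 1;0 0 0 0 0 0.07 1;0 0 0 0 0 0.07 1;0 0 0 0 0 0.07 1;0 0 0 0 0 0.074 1;0.01 -0.09 0 0 0 0 1;0.01 -0.09 0 0 0 0 1;0.01 -0.09 0 0 0 0 1;0.01 -0.09 0 0 0 0 1;0.01 -0.09 0 0 0 0 1;0.01 -0.09 0 0 0 0 1;0.01 -0.09 0 0 0 0 1' 20
python3 -m inch '0.01 -0.09 0 0 0 0 1;0.01 -0.09 0 0 0 0 1;0.01 -0.09 0 0 0 0 1;0.01 -0.09 0 0 0 0 1;0.01 -0.09 0 0 0 0 1;0.01 -0.09 0 0 0 0 1;0.01 -0.09 0 0 0 0 1;0.01 -0.09 0 0 0 0 1;0.01 -0.09 0 0 0 0 1;0.01 -0.09 0 0 0 0 1;0 0 0 0 0 0 1'
python3 -c "
from h import *
delta(*pedalpose(dz=90))"
```

```text
time_s: 1.1
tool_pos: [306.4, -332.8, 404.4]
orientation: [0.996, -0.084, -0.0, -0.0]
ft_force: [0.7, -0.4, 0.3]
grip_width: 11.0
grip_force: 0.0
time_s: 2.02
tool_pos: [407.0, 18.2, 404.9]
orientation: [0.997, -0.081, 0.001, -0.001]
ft_force: [1.0, -0.9, -0.3]
grip_width: 0.6
grip_force: 0.0
t 2.02 tcp [407.   18.2 404.9] q [0.02 0.09 2.08 0.   0.96 1.75] F [ 1.  -0.9 -0.3] w 0.6 z [ 0.001  0.001 -1.   ] x [ 0.987 -0.162  0.001]
turn(units) [-0.0024  0.5326  0.0028]
shift before turn [-0.1378 -0.0037  0.319 ] after turn [-0.3292 -0.0035  0.1114]
```

```bash
python3 -m inch '0 0 0 0 0.076 0 1;0 0 0 0 0.076 0 1;0 0 0 0 0.076 0 1;0 0 0 0 0.076 0 1;0 0 0 0 0.076 0 1;0 0 0 0 0.076 0 1;0 0 0 0 0.076 0 1;0 0 0 0 0 0 1;0 0 0 0 0 0 1' 
python3 -c "
from h import *
delta(*pedalpose(dz=90))"
```

```text
time_s: 2.77
tool_pos: [406.9, 6.6, 410.9]
orientation: [0.931, -0.08, 0.355, 0.034]
ft_force: [-0.3, -1.2, -0.3]
grip_width: 0.4
grip_force: 0.0
t 2.77 tcp [406.9   6.6 410.9] q [ 0.03  0.    2.26 -0.73  0.21  2.44] F [-0.3 -1.2 -0.3] w 0.4 z [ 0.656 -0.121 -0.745] x [ 0.735 -0.125  0.667]
turn(units) [0.0063 0.0687 0.0002]
shift before turn [-0.3289 -0.0336  0.1538] after turn [-0.3436 -0.0322  0.1178]
```

```bash
cat >> h.py <<'E'
def ori(yaw,lean):
    t=np.radians(lean);s,c=np.sin(t),np.cos(t)
    return R.from_euler('z',yaw,degrees=True)*R.from_matrix([[c,0,s],[0,-1,0],[s,0,-c]])
def chain(*yl):
    R0=R.from_quat(robot.get_obs()["orientation"])
    for a in yl:
        Rt=ori(*a);v=(R0.inv()*Rt).as_rotvec(degrees=True)/90;n=int(np.ceil(np.linalg.norm(v)/.0785))
        print(a,n,"rows of",(v/n).round(4));R0=Rt
E
python3 -c "
from h import *
chain((25,30),(25,68),(-9.6,68))"
```

```text
(25, 30) 6 rows of [ 0.0387 -0.021  -0.0521]
(25, 68) 6 rows of [ 0.      0.0704 -0.    ]
(-9.6, 68) 5 rows of [-0.0713  0.      0.0288]
```

```bash
python3 -m inch '0 0 0 0.039 -0.021 -0.052 1;0 0 0 0.039 -0.021 -0.052 1;0 0 0 0.039 -0.021 -0.052 1;0 0 0 0.039 -0.021 -0.052 1;0 0 0 0.039 -0.021 -0.052 1;0 0 0 0.039 -0.021 -0.052 1;0 0 0 0 0 0 1;0 0 0 0 0 0 1' 
python3 -c "
from h import *
delta(*pedalpose(dz=90));chain((25,30),(25,68),(-9.6,68))"
```

```text
time_s: 3.43
tool_pos: [405.8, 4.9, 409.0]
orientation: [0.952, 0.037, 0.305, 0.002]
ft_force: [0.4, -0.0, -0.6]
grip_width: 0.6
grip_force: 0.0
t 3.43 tcp [405.8   4.9 409. ] q [-0.03  0.    2.24  0.13  0.28  1.35] F [ 0.4 -0.  -0.6] w 0.6 z [ 0.58   0.019 -0.814] x [0.811 0.072 0.58 ]
turn(units) [-0.0884  0.1367  0.1244]
shift before turn [-0.294  -0.0775  0.1928] after turn [-0.3387 -0.0368  0.1163]
(25, 30) 4 rows of [ 0.035  -0.0142 -0.0468]
(25, 68) 6 rows of [ 0.      0.0704 -0.    ]
(-9.6, 68) 5 rows of [-0.0713  0.      0.0288]
```

```bash
python3 -m inch '0 0 0 0.035 -0.014 -0.047 1;0 0 0 0.035 -0.014 -0.047 1;0 0 0 0.035 -0.014 -0.047 1;0 0 0 0.035 -0.014 -0.047 1;0 0 0 0 0.05 0 1;0 0 0 0 0.05 0 1;0 0 0 0 0.05 0 1;0 0 0 0 0.05 0 1;0 0 0 0 0 0 1' 
python3 -c "
from h import *
delta(*pedalpose(dz=90));chain((25,68),(-9.6,68))"
```

```text
time_s: 4.18
tool_pos: [405.0, 5.6, 408.3]
orientation: [0.904, 0.184, 0.379, -0.076]
ft_force: [0.2, -0.4, -0.4]
grip_width: 0.3
grip_force: 0.0
t 4.18 tcp [405.    5.6 408.3] q [-0.13  0.02  2.27  1.24  0.39 -0.04] F [ 0.2 -0.4 -0.4] w 0.3 z [ 0.657  0.277 -0.701] x [0.645 0.274 0.713]
turn(units) [-0.2629  0.027   0.2485]
shift before turn [-0.3017 -0.1045  0.1603] after turn [-0.3359 -0.0354  0.1167]
(25, 68) 4 rows of [ 0.0049  0.0626 -0.003 ]
(-9.6, 68) 5 rows of [-0.0713  0.      0.0288]
```

q4 = 1.24 and rising, so the wrist is moving onto the other branch as planned.

```bash
python3 -m inch '0 0 0 0.005 0.062 -0.003 1;0 0 0 0.005 0.062 -0.003 1;0 0 0 0.005 0.062 -0.003 1;0 0 0 0.005 0.062 -0.003 1;0 0 0 -0.07 0 0.029 1;0 0 0 -0.07 0 0.029 1;0 0 0 -0.07 0 0.029 1;0 0 0 -0.07 0 0.029 1;0 0 0 -0.07 0 0.029 1;0 0 0 0 0 0 1' 
python3 -c "
from h import *
delta(*pedalpose(lean=48,dz=60));delta(*pedalpose(lean=34,dz=50,dx=-20));chain((-9.6,68),(-9.6,34))"
```

```text
time_s: 5.02
tool_pos: [407.8, 7.3, 410.8]
orientation: [0.848, 0.04, 0.529, -0.01]
ft_force: [0.5, 0.6, 0.0]
grip_width: 0.4
grip_force: 0.0
t 5.02 tcp [407.8   7.3 410.8] q [-0.04  0.04  2.36  2.88  0.38 -1.4 ] F [0.5 0.6 0. ] w 0.4 z [ 0.896  0.059 -0.44 ] x [0.437 0.057 0.898]
turn(units) [-0.1213 -0.1776  0.1012]
shift before turn [-0.424  -0.0745  0.0603] after turn [-0.4004 -0.0301  0.1666]
t 5.02 tcp [407.8   7.3 410.8] q [-0.04  0.04  2.36  2.88  0.38 -1.4 ] F [0.5 0.6 0. ] w 0.4 z [ 0.896  0.059 -0.44 ] x [0.437 0.057 0.898]
turn(units) [-0.1089 -0.3324  0.1162]
shift before turn [-0.3694 -0.0643  0.0742] after turn [-0.2928 -0.0301  0.2438]
(-9.6, 68) 3 rows of [-0.0455  0.0145  0.0261]
(-9.6, 34) 5 rows of [ 0.     -0.0756  0.    ]
```

```bash
python3 -m inch '0 0 0 -0.045 0.014 0.026 1;0 0 0 -0.045 0.014 0.026 1;0 0 0 -0.045 0.014 0.026 1;0 0 0 0 0 0 1' 
python3 -c "
from h import *
delta(*pedalpose(lean=34,dz=40,dx=-15));print(pedalpose(lean=34,dz=40,dx=-15)[0])"
```

```text
time_s: 5.35
tool_pos: [408.4, 7.6, 411.3]
orientation: [0.831, -0.042, 0.554, 0.031]
ft_force: [-0.6, 1.3, 0.7]
grip_width: 0.5
grip_force: 0.0
t 5.35 tcp [408.4   7.6 411.3] q [ 0.03  0.05  2.37  3.42  0.46 -1.78] F [-0.6  1.3  0.7] w 0.5 z [ 0.918 -0.098 -0.385] x [ 0.384 -0.036  0.923]
turn(units) [-0.0298 -0.3705  0.0284]
shift before turn [-0.3975 -0.0369  0.0649] after turn [-0.2981 -0.029   0.2717]
[372.7589429   25.40408522 254.47676724]
```

```bash
python3 -m inch '-0.08 -0.007 0.013 0 0 0 1;-0.08 -0.007 0.013 0 0 0 1;-0.08 -0.007 0.013 0 0 0 1;0 0 0 -0.01 -0.06 0.01 1;0 0 0 -0.01 -0.06 0.01 1;-0.08 -0.007 0.013 0 0 0 1;0 0 0 0 0 0 1' 
python3 -c "
from h import *
delta(*pedalpose(lean=34,dz=40,dx=-15))"
```

```text
time_s: 5.93
tool_pos: [372.1, 22.7, 283.6]
orientation: [0.881, -0.063, 0.468, 0.029]
ft_force: [-1.5, -0.2, -0.1]
grip_width: 0.5
grip_force: 0.0
t 5.93 tcp [372.1  22.7 283.6] q [ 0.09  0.35  2.48  3.44  0.68 -1.67] F [-1.5 -0.2 -0.1] w 0.5 z [ 0.821 -0.111 -0.56 ] x [ 0.553 -0.084  0.829]
turn(units) [-0.0161 -0.2439  0.0096]
shift before turn [-0.0601 -0.0063  0.0413] after turn [-0.0404 -0.0068  0.0606]
```

```bash
python3 -m inch '0 0 0 -0.004 -0.061 0.002 1;0 0 0 -0.004 -0.061 0.002 1;0 0 0 -0.004 -0.061 0.002 1;0 0 0 -0.004 -0.061 0.002 1;-0.02 -0.003 0.03 0 0 0 1;-0.02 -0.003 0.03 0 0 0 1;0 0 0 0 0 0 1'
python3 - <<'E'
from h import *
delta(*pedalpose(lean=34,dz=10))
cv2.imwrite("pics/side1.png",robot.camera("side")[:,:,::-1])
cv2.imwrite("pics/p1.png",cv2.resize(robot.camera("top")[180:330,200:420,::-1],None,fx=3.4,fy=3.4,interpolation=cv2.INTER_CUBIC))
E
```

```text
time_s: 6.52
tool_pos: [375.8, 22.3, 257.5]
orientation: [0.945, -0.08, 0.317, 0.032]
ft_force: [-0.9, -0.0, -0.5]
grip_width: 0.5
grip_force: 0.0
t 6.52 tcp [375.8  22.3 257.5] q [ 0.08  0.36  2.41  3.7   0.3  -1.91] F [-0.9 -0.  -0.5] w 0.5 z [ 0.593 -0.112 -0.797] x [ 0.787 -0.13   0.604]
turn(units) [ 0.0072 -0.0349  0.0017]
shift before turn [-0.0269 -0.0075  0.0831] after turn [-0.0224 -0.0065  0.0845]
```

View pics/side1.png

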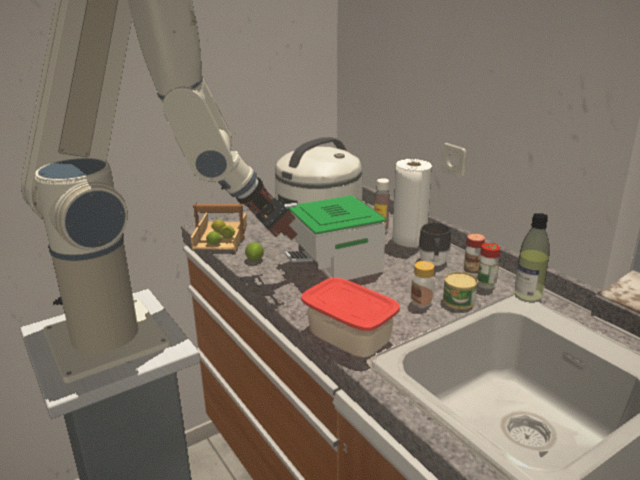

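The side view shows the closed gripper leaning back, its tip just above the pedal (about 300,240) and clear of the green lid. I'll go down to just above the pad, offset 12 mm away from the latch side.

```bash
python3 -m inch '-0.012 0.01 0.028 0 0 0 1;-0.012 0.01 0.028 0 0 0 1;0 0 0.028 0 0 0 1;0 0 0 0 0 0 1;0 0 0 0 0 0 1' 
python3 -c "
from h import *
delta(*pedalpose(lean=37,dz=0));delta(*pedalpose(lean=37,dz=-24))"
```

```text
time_s: 7.03
tool_pos: [386.5, 11.6, 225.9]
orientation: [0.944, -0.081, 0.317, 0.033]
ft_force: [0.5, -0.3, 0.7]
grip_width: 0.8
grip_force: 0.0
t 7.03 tcp [386.5  11.6 225.9] q [ 0.05  0.47  2.4   3.53  0.38 -1.76] F [ 0.5 -0.3  0.7] w 0.8 z [ 0.593 -0.114 -0.797] x [ 0.786 -0.132  0.604]
turn(units) [ 0.0087 -0.0015  0.0008]
shift before turn [-0.0427 -0.0286  0.0191] after turn [-0.0427 -0.0283  0.0196]
t 7.03 tcp [386.5  11.6 225.9] q [ 0.05  0.47  2.4   3.53  0.38 -1.76] F [ 0.5 -0.3  0.7] w 0.8 z [ 0.593 -0.114 -0.797] x [ 0.786 -0.132  0.604]
turn(units) [ 0.0087 -0.0015  0.0008]
shift before turn [-0.079  -0.0293  0.0669] after turn [-0.0788 -0.0283  0.0675]
```

```bash
python3 -m inch '-0.02 0 0.009 0 0 0 1;-0.02 0 0.009 0 0 0 1;-0.009 0 0.012 0 0 0 1;-0.009 0 0.012 0 0 0 1;-0.009 0 0.012 0 0 0 1;-0.009 0 0.012 0 0 0 1;0 0 0 0 0 0 1;0 0 0 0 0 0 1'
python3 - <<'E'
from h import *
delta(*pedalpose(lean=37,dz=-24))
im=robot.camera("top")[:,:,::-1];cv2.imwrite("pics/p2.png",im)
im=robot.camera("side")[100:320,160:460,::-1];cv2.imwrite("pics/p2s.png",cv2.resize(im,None,fx=2.6,fy=2.6))
E
```

```text
time_s: 7.7
tool_pos: [377.6, 13.0, 187.2]
orientation: [0.944, -0.08, 0.318, 0.033]
ft_force: [-9.1, 3.9, 21.7]
grip_width: 0.4
grip_force: 12.1
t 7.70 tcp [377.6  13.  187.2] q [ 0.05  0.59  2.41  3.44  0.52 -1.66] F [-9.1  3.9 21.7] w 0.4 z [ 0.595 -0.114 -0.795] x [ 0.785 -0.13   0.606]
turn(units) [ 0.0085 -0.0034  0.0015]
shift before turn [-0.0025 -0.0287  0.0034] after turn [-0.0025 -0.0287  0.0038]
```

View pics/p2s.png

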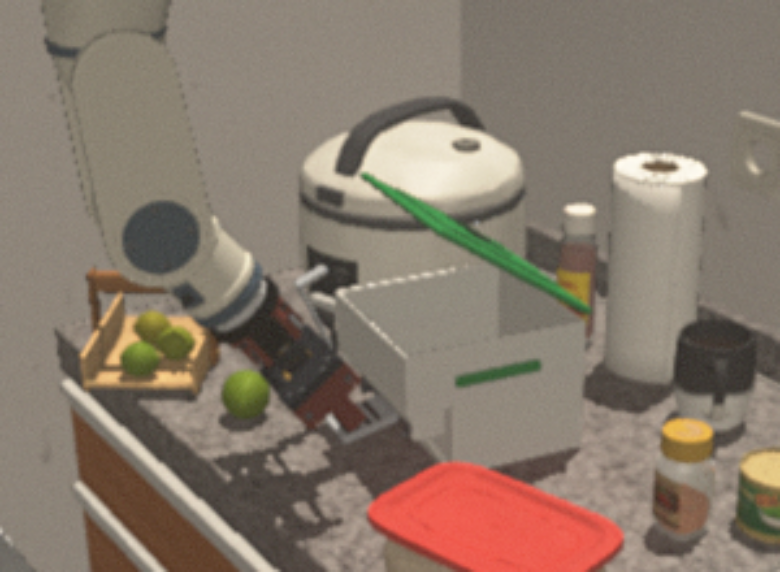

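The lid is springing open (its edge is near (370,178) in the crop), and 22 N on the pad points to the stop. I'll push slightly more to be sure, then release the pedal and back off along the tool.

```bash
python3 -m inch '-0.003 0 0.004 0 0 0 1;0 0 0 0 0 0 1;0 0 0 0 0 0 1'; python3 -m inch '0.008 0 -0.012 0 0 0 1;0.008 0 -0.012 0 0 0 1;0.008 0 -0.012 0 0 0 1;0.01 0 -0.03 0 0 0 1;0 0 -0.06 0 0 0 1;0 0 -0.08 0 0 0 1;0 0 -0.08 0 0 0 1;0 0 0 0 0 0 1;0 0 0 0 0 0 1'
python3 - <<'E'
from h import *
o=robot.get_obs();print(o["q"].round(2),o["ft_force"])
im=robot.camera("side")[60:320,160:460,::-1];cv2.imwrite("pics/p3s.png",cv2.resize(im,None,fx=2,fy=2))
E
```

```text
time_s: 8.05
tool_pos: [377.3, 12.9, 186.2]
orientation: [0.944, -0.08, 0.32, 0.033]
ft_force: [-14.8, 6.1, 38.1]
grip_width: 0.3
grip_force: 20.8
time_s: 8.8
tool_pos: [321.3, 24.1, 284.6]
orientation: [0.944, -0.081, 0.319, 0.033]
ft_force: [-0.4, 0.3, -0.9]
grip_width: 0.5
grip_force: 0.0
[ 0.11  0.22  2.51  3.83  0.28 -2.02] [-0.43743883  0.25975835 -0.85517073]
```

View pics/p3s.png

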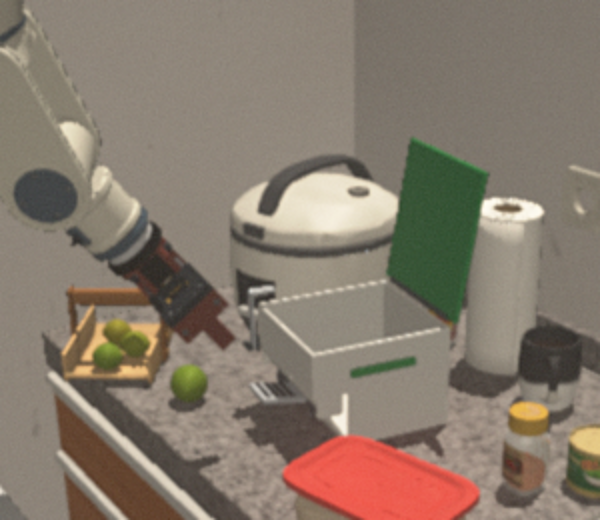

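The pedal is up again and the lid is fully open. The 38 N on the last 1 mm confirmed the stop. Next I'll bring the wrist back to its normal branch and go to the trug.

```bash
python3 -c "
from h import *
chain((42,37),(42,15))"
```

```text
(42, 37) 8 rows of [ 0.0443  0.     -0.0571]
(42, 15) 4 rows of [ 0.     -0.0611  0.    ]
```

```bash
python3 -m inch '0 0 0 0.044 0 -0.057 1;0 0 0 0.044 0 -0.057 1;0 0 0 0.044 0 -0.057 1;0 0 0 0.044 0 -0.057 1;0 0 0 0.044 0 -0.057 1;0 0 0 0.044 0 -0.057 1;0 0 0 0.044 0 -0.057 1;0 0 0 0.044 0 -0.057 1;0 0 0 0 0 0 1;0 0 0 0 0 0 1' 
python3 -c "
from h import *
delta(np.array([421,311,400]),ori(142.5,0));chain((42,37),(42,15))"
```

```text
time_s: 9.68
tool_pos: [325.3, 23.6, 283.4]
orientation: [0.934, 0.151, 0.321, -0.047]
ft_force: [-0.9, 0.2, -0.3]
grip_width: 0.6
grip_force: 0.0
t 9.68 tcp [325.3  23.6 283.4] q [-0.05  0.23  2.5   2.37  0.31 -1.12] F [-0.9  0.2 -0.3] w 0.6 z [ 0.585  0.184 -0.79 ] x [0.748 0.252 0.613]
turn(units) [ 0.4562 -0.2325 -1.3197]
shift before turn [ 0.5389 -0.6051  0.0417] after turn [ 0.2476  0.7155 -0.2916]
(42, 37) 4 rows of [ 0.0415 -0.002  -0.0516]
(42, 15) 4 rows of [ 0.     -0.0611  0.    ]
```

```bash
python3 -m inch '0 0 0 0.041 -0.002 -0.052 1;0 0 0 0.041 -0.002 -0.052 1;0 0 0 0.041 -0.002 -0.052 1;0 0 0 0.041 -0.002 -0.052 1;0 0 0 0 -0.06 0 1;0 0 0 0 -0.06 0 1;0 0 0 0 -0.06 0 1;0 0 0 0 -0.06 0 1;0 0 0 0 0 0 1;0 0 0 0 0 0 1' 
python3 -c "
from h import *
delta(np.array([421,311,400]),ori(142.5,0));chain((42,15),(42,0))"
```

```text
time_s: 10.52
tool_pos: [324.0, 26.2, 283.5]
orientation: [0.919, 0.337, 0.191, -0.076]
ft_force: [-0.3, -0.6, -0.1]
grip_width: 0.7
grip_force: 0.0
t 10.52 tcp [324.   26.2 283.5] q [-0.07  0.21  2.42  0.97  0.36 -0.1 ] F [-0.3 -0.6 -0.1] w 0.7 z [ 0.3    0.267 -0.916] x [0.7   0.59  0.402]
turn(units) [ 0.2297 -0.195  -1.1176]
shift before turn [ 0.7072 -0.388  -0.0034] after turn [ 0.2411  0.7126 -0.2912]
(42, 15) 2 rows of [-0.0001 -0.0483 -0.0095]
(42, 0) 3 rows of [-0.     -0.0556  0.    ]
```

```bash
python3 -m inch '0.078 -0.043 0 0 0 0 1;0.078 -0.043 0 0 0 0 1;0.078 -0.043 0 0 0 0 1;0.078 -0.043 0 0 0 0 1;0.078 -0.043 0 0 0 0 -1;0.078 -0.043 0 0 0 0 -1;0.078 -0.043 0 0 0 0 -1;0.078 -0.043 0 0 0 0 -1;0.078 -0.043 0 0 0 0 -1;0 0 0 0 0 0 -1' 
python3 -c "
from h import *
delta(np.array([421,311,400]),ori(142.5,0))"
```

```text
time_s: 11.35
tool_pos: [415.2, 291.9, 390.5]
orientation: [0.918, 0.339, 0.192, -0.078]
ft_force: [-0.2, -0.2, 0.4]
grip_width: 36.7
grip_force: 0.0
t 11.35 tcp [415.2 291.9 390.5] q [0.57 0.21 2.01 0.14 0.51 1.33] F [-0.2 -0.2  0.4] w 36.7 z [ 0.299  0.274 -0.914] x [0.697 0.592 0.405]
turn(units) [ 0.2293 -0.1994 -1.1147]
shift before turn [ 0.0481 -0.0272 -0.0044] after turn [ 0.0176  0.0468 -0.0239]
```

```bash
python3 -m inch '0 0 0 0.0153 -0.0133 -0.0743 -1;0 0 0 0.0153 -0.0133 -0.0743 -1;0 0 0 0.0153 -0.0133 -0.0743 -1;0 0 0 0.0153 -0.0133 -0.0743 -1;0 0 0 0.0153 -0.0133 -0.0743 -1;0 0 0 0.0153 -0.0133 -0.0743 -1;0 0 0 0.0153 -0.0133 -0.0743 -1;0 0 0 0.0153 -0.0133 -0.0743 -1;0 0 0 0.0153 -0.0133 -0.0743 -1;0 0 0 0.0153 -0.0133 -0.0743 -1;0 0 0 0.0153 -0.0133 -0.0743 -1;0 0 0 0.0153 -0.0133 -0.0743 -1' 
python3 -m inch '0 0 0 0.0153 -0.0133 -0.0743 -1;0 0 0 0.0153 -0.0133 -0.0743 -1;0 0 0 0.0153 -0.0133 -0.0743 -1;0 0 0 0 0 0 -1;0 0 0 0 0 0 -1'
python3 - <<'E'
from h import *
delta(np.array([419,311.5,99+163.3]),ori(142.5,0))
im=robot.camera("side")[150:290,130:330,::-1];cv2.imwrite("pics/p4.png",cv2.resize(im,None,fx=3.5,fy=3.5))
E
```

```text
time_s: 12.35
tool_pos: [412.3, 286.8, 386.9]
orientation: [0.48, 0.876, 0.04, -0.021]
ft_force: [-0.3, 0.2, 0.7]
grip_width: 88.0
grip_force: 0.0
time_s: 12.77
tool_pos: [412.5, 286.9, 387.1]
orientation: [0.324, 0.946, -0.003, -0.003]
ft_force: [-0.0, -0.5, 0.7]
grip_width: 87.9
grip_force: 0.0
t 12.77 tcp [412.5 286.9 387.1] q [ 0.58  0.27  1.91  0.    0.97 -0.33] F [-0.  -0.5  0.7] w 87.9 z [-0.008 -0.004 -1.   ] x [-0.79   0.613  0.004]
turn(units) [-0.0053 -0.0023 -0.0037]
shift before turn [0.0237 0.0611 0.3115] after turn [0.0245 0.0586 0.3119]
```

```bash
python3 -m inch '0.012 0.03 0.02 -0.005 -0.002 -0.004 -1;0.012 0.029 0.03 0 0 0 -1;0 0 0.05 0 0 0 -1;0 0 0.06 0 0 0 -1;0 0 0.05 0 0 0 -1;0 0 0.04 0 0 0 -1;0 0 0.03 0 0 0 -1;0 0 0.02 0 0 0 -1;0 0 0.012 0 0 0 -1;0 0 0 0 0 0 -1' 
python3 -c "
from h import *
delta(np.array([419,311.5,99+163.3]),ori(142.5,0))"
```

```text
time_s: 13.65
tool_pos: [420.0, 311.0, 261.9]
orientation: [0.321, 0.947, -0.002, 0.002]
ft_force: [0.4, -0.2, -0.1]
grip_width: 87.7
grip_force: 0.0
t 13.65 tcp [420.  311.  261.9] q [ 0.62  0.49  1.94 -0.01  0.71 -0.3 ] F [ 0.4 -0.2 -0.1] w 87.7 z [ 0.002 -0.004 -1.   ] x [-0.795  0.607 -0.004]
turn(units) [-0.0012  0.0026  0.0012]
shift before turn [ 0.0028 -0.0005 -0.001 ] after turn [ 0.0028 -0.0005 -0.001 ]
```

```bash
python3 -m inch '0 0 0 0 0 0 0.3;0 0 0 0 0 0 0.6;0 0 0 0 0 0 1;0 0 0 0 0 0 1;0 0 0 0 0 0 1;0 0 0 0 0 0 1;0 0 0 0 0 0 1;0 0 0 0 0 0 1;0 0 0 0 0 0 1;0 0 0 0 0 0 1' 45
python3 -m inch '0 0 -0.01 0 0 0 1;0 0 -0.02 0 0 0 1;0 0 -0.04 0 0 0 1;0 0 -0.06 0 0 0 1;0 0 -0.06 0 0 0 1;0 0 -0.06 0 0 0 1;0 0 -0.06 0 0 0 1;0 0 -0.03 0 0 0 1;0 0 -0.01 0 0 0 1;0 0 0 0 0 0 1'
python3 - <<'E'
from h import *
print(cad(-45,0,0)); delta(cad(-140,0,420),ori(80.4,0))
im=robot.camera("side")[60:320,140:460,::-1];cv2.imwrite("pics/p4.png",cv2.resize(im,None,fx=2,fy=2))
E
```

```text
time_s: 14.48
tool_pos: [420.2, 310.8, 263.0]
orientation: [0.32, 0.947, -0.001, 0.002]
ft_force: [0.7, -0.4, -0.7]
grip_width: 24.5
grip_force: 0.0
time_s: 15.32
tool_pos: [419.6, 311.3, 404.0]
orientation: [0.32, 0.947, -0.001, 0.003]
ft_force: [0.7, 0.4, -4.4]
grip_width: 13.8
grip_force: 45.0
[556.63017833  -5.6954064    0.        ]
t 15.32 tcp [419.6 311.3 404. ] q [ 0.62  0.27  1.86 -0.01  1.01 -0.3 ] F [ 0.7  0.4 -4.4] w 13.8 z [ 0.005 -0.003 -1.   ] x [-0.795  0.607 -0.006]
turn(units) [0.0024 0.003  0.6916]
shift before turn [-0.5431 -0.5326 -0.0373] after turn [-0.7242  0.2324 -0.0399]
```

View pics/p4.png

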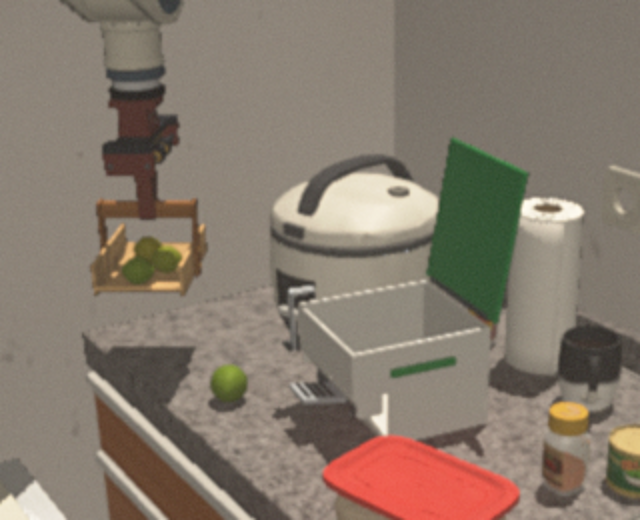

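The side view shows the trug held level by its handle with all three limes in it, clear of everything. I'll turn it and carry it over the mouth, then tip it sideways with the fingers swinging left, because tipping forward would hit the wrist limit.

```bash
python3 -m inch '0 0 -0.01 0 0 0.03 1;0 0 -0.01 0 0 0.06 1;0 0 -0.01 0 0 0.075 1;0 0 -0.01 0 0 0.075 1;0 0 -0.01 0 0 0.075 1;0 0 -0.01 0 0 0.075 1;0 0 -0.01 0 0 0.075 1;0 0 -0.01 0 0 0.075 1;0 0 -0.01 0 0 0.075 1;0 0 -0.01 0 0 0.075 1;0 0 -0.01 0 0 0.075 1;0 0 -0.01 0 0 0.075 1' 
python3 -m inch '0 0 -0.01 0 0 0.075 1;0 0 -0.01 0 0 0.075 1;0 0 -0.01 0 0 0.075 1;0 0 -0.01 0 0 0.075 1;0 0 -0.01 0 0 0.075 1;0 0 -0.01 0 0 0.075 1;0 0 -0.01 0 0 0.075 1;0 0 -0.01 0 0 0.075 1;0 0 0 0 0 0.075 1;0 0 0 0 0 0.075 1;0 0 0 0 0 0.05 1;0 0 0 0 0 0.02 1' 
python3 -c "
from h import *
delta(cad(-10,10,483),ori(-9.6,0))"
```

```text
time_s: 16.37
tool_pos: [419.1, 311.3, 449.2]
orientation: [0.835, 0.55, -0.001, 0.003]
ft_force: [-0.6, -0.4, -4.4]
grip_width: 13.8
grip_force: 45.0
time_s: 17.37
tool_pos: [419.1, 311.4, 481.0]
orientation: [0.998, -0.061, 0.0, 0.003]
ft_force: [0.8, -0.8, -4.5]
grip_width: 13.6
grip_force: 45.0
t 17.37 tcp [419.1 311.4 481. ] q [ 0.62  0.19  1.78 -0.01  1.18  2.31] F [ 0.8 -0.8 -4.5] w 13.6 z [ 0.    -0.006 -1.   ] x [ 0.993 -0.122  0.001]
turn(units) [ 0.0037 -0.0009  0.0289]
shift before turn [ 5.264e-01  7.239e-01 -1.000e-04] after turn [ 0.5588  0.6993 -0.005 ]
```

```bash
python3 -m inch '0.013 0.018 0 0 0 0.028 1;0.026 0.036 0 0 0 0 1;0.04 0.055 0 0 0 0 1;0.053 0.07 0 0 0 0 1;0.058 0.075 0 0 0 0 1;0.058 0.075 0 0 0 0 1;0.058 0.075 0 0 0 0 1;0.058 0.075 0 0 0 0 1;0.058 0.075 0 0 0 0 1;0.045 0.06 0 0 0 0 1;0.032 0.04 0 0 0 0 1;0.018 0.022 0 0 0 0 1'
python3 -m inch '0 0 0 0 0 0 1;0 0 0 0 0 0 1;0 0 0 0 0 0 1'
cat >> h.py <<'E'
def dump(t,hx,hy,hz):  # fingers swung toward caddy +y by t deg, handle at caddy hx,hy,hz
    a=np.radians(t);z=np.array([0,np.sin(a),-np.cos(a)]);x=np.array([1,0,0]);M=np.c_[x,np.cross(z,x),z]
    return cad(*(np.array([hx,hy,hz])-163.3*z)),R.from_euler('z',CY)*R.from_matrix(M)
E
python3 -c "
from h import *
for t,y in((30,10),(60,10)): delta(*dump(t,-10,y,305))"
```

```text
time_s: 18.37
tool_pos: [580.9, 9.3, 482.6]
orientation: [0.997, -0.082, 0.0, 0.002]
ft_force: [0.5, -0.1, -4.8]
grip_width: 13.9
grip_force: 45.0
time_s: 18.62
tool_pos: [579.7, 12.6, 483.9]
orientation: [0.997, -0.08, 0.001, 0.002]
ft_force: [-0.5, -0.2, -4.7]
grip_width: 13.7
grip_force: 45.0
t 18.62 tcp [579.7  12.6 483.9] q [ 0.    0.27  1.65 -0.    1.21  1.74] F [-0.5 -0.2 -4.7] w 13.7 z [ 0.002 -0.003 -1.   ] x [ 0.987 -0.16   0.002]
turn(units) [ 3.352e-01 -3.000e-04  4.400e-03]
shift before turn [0.0365 0.2338 0.0944] after turn [ 0.0382  0.2493 -0.0359]
t 18.62 tcp [579.7  12.6 483.9] q [ 0.    0.27  1.65 -0.    1.21  1.74] F [-0.5 -0.2 -4.7] w 13.7 z [ 0.002 -0.003 -1.   ] x [ 0.987 -0.16   0.002]
turn(units) [0.6686 0.0009 0.0044]
shift before turn [0.0352 0.3828 0.2443] after turn [ 0.0382  0.4021 -0.2104]
```

```bash
python3 -m inch '0.009 0.007 0 0.01 0 0 1;0.009 0.013 0 0.02 0 0 1;0.009 0.022 0 0.035 0 0 1;0.009 0.026 0 0.04 0 0 1;0 0.026 0 0.04 0 0 1;0 0.026 0 0.04 0 0 1;0 0.026 0 0.04 0 0 1;0 0.026 0 0.04 0 0 1;0 0.022 0 0.035 0 0 1;0 0.019 0 0.03 0 0 1;0 0 0 0 0 0 1;0 0 0 0 0 0 1'
python3 - <<'E'
from h import *
for t in (32,60): delta(*dump(t,-10,10,300))
a=robot.camera("side")[60:320,230:530,::-1];b=robot.camera("top")[90:310,200:440,::-1]
cv2.imwrite("pics/p5.png",np.hstack([cv2.resize(a,(400,347)),cv2.resize(b,(379,347))]))
E
```

```text
time_s: 19.62
tool_pos: [581.3, -71.5, 465.7]
orientation: [0.964, -0.078, 0.022, -0.253]
ft_force: [-1.0, 0.4, -3.8]
grip_width: 13.8
grip_force: 45.0
t 19.62 tcp [581.3 -71.5 465.7] q [-0.25  0.32  1.68  0.54  1.24  1.28] F [-1.   0.4 -3.8] w 13.8 z [ 0.083  0.485 -0.871] x [ 0.987 -0.161  0.004]
turn(units) [ 0.0284 -0.0003  0.0045]
shift before turn [-0.0012  0.0678  0.04  ] after turn [-0.0007  0.0695  0.0369]
t 19.62 tcp [581.3 -71.5 465.7] q [-0.25  0.32  1.68  0.54  1.24  1.28] F [-1.   0.4 -3.8] w 13.8 z [ 0.083  0.485 -0.871] x [ 0.987 -0.161  0.004]
turn(units) [0.3396 0.0008 0.0045]
shift before turn [-0.0025  0.2571  0.0963] after turn [-0.0007  0.2704 -0.0478]
```

View pics/p5.png

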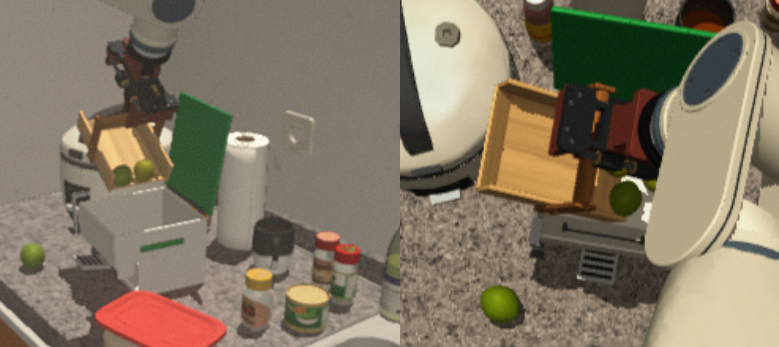

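Two limes are visible resting against the low lip, and the trug's low end is over the mouth. I'll lower it and tip further.

```bash
python3 -m inch '0 0.025 0.02 0 0 0 1;0 0.025 0.02 0 0 0 1;0 0.026 0 0.04 0 0 1;0 0.032 0 0.05 0 0 1;0 0.032 0 0.05 0 0 1;0 0.032 0 0.05 0 0 1;0 0.032 0 0.05 0 0 1;0 0.032 0 0.05 0 0 1;0 0.032 0 0.05 0 0 1;0 0 0 0 0 0 1;0 0 0 0 0 0 1;0 0 0 0 0 0 1'
python3 - <<'E'
from h import *
delta(*dump(62,-10,10,300))
a=robot.camera("side")[60:320,230:530,::-1];b=robot.camera("top")[90:310,200:440,::-1]
cv2.imwrite("pics/p6.png",np.hstack([cv2.resize(a,(400,347)),cv2.resize(b,(379,347))]))
E
```

```text
time_s: 20.72
tool_pos: [570.1, -143.7, 383.6]
orientation: [0.863, -0.069, 0.042, -0.498]
ft_force: [-0.2, 0.1, -2.8]
grip_width: 13.9
grip_force: 45.0
t 20.72 tcp [ 570.1 -143.7  383.6] q [-0.45  0.5   1.73  0.99  1.46  0.86] F [-0.2  0.1 -2.8] w 13.9 z [ 0.142  0.854 -0.5  ] x [ 0.987 -0.161  0.004]
turn(units) [0.0225 0.0019 0.004 ]
shift before turn [-0.0033  0.0154  0.0078] after turn [-0.0032  0.0157  0.0072]
```

View pics/p6.png

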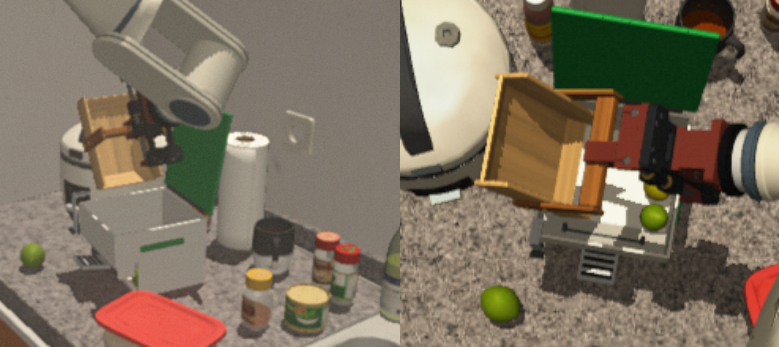

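Two limes are visible in the caddy at (655,217) and (655,188) of the composite. The wrist load fell by about the weight of three limes. I'll tip a little further to be sure, then untip above the caddy and count the lime blobs.

```bash
python3 -m inch '0 0.032 0 0.05 0 0 1;0 0.032 0 0.05 0 0 1;0 0 0 0 0 0 1;0 0 0 0 0 0 1;0 0 0 0 0 0 1;0 -0.032 0 -0.05 0 0 1;0 -0.032 -0.02 -0.05 0 0 1;0 -0.032 -0.02 -0.05 0 0 1;0 -0.045 -0.02 -0.07 0 0 1;0 -0.045 -0.02 -0.07 0 0 1;0 -0.045 -0.02 -0.07 0 0 1;0 -0.045 -0.02 -0.07 0 0 1'
python3 -m inch '0 -0.045 -0.02 -0.07 0 0 1;0 -0.045 -0.02 -0.07 0 0 1;0 -0.045 0 -0.07 0 0 1;0 -0.045 0 -0.07 0 0 1;0 -0.032 0 -0.05 0 0 1;0 0 0 0 0 0 1;0 0 0 0 0 0 1'
cat >> h.py <<'E'
def limes(n):
    im=robot.camera(n);hsv=cv2.cvtColor(im,cv2.COLOR_RGB2HSV);m=cv2.inRange(hsv,(24,120,40),(50,255,255))
    return im[:,:,::-1],[(tuple(np.round(cv2.minAreaRect(c)[0])),cv2.contourArea(c)) for c in cv2.findContours(m,0,2)[0] if cv2.contourArea(c)>25]
E
python3 - <<'E'
from h import *
delta(cad(-10,10,500),ori(-9.6,0))
for n in("top","side"):
    im,l=limes(n);print(n,l);cv2.imwrite(f"pics/q_{n}.png",im)
E
```

```text
time_s: 21.82
tool_pos: [572.1, -126.6, 479.5]
orientation: [0.963, -0.078, 0.025, -0.258]
ft_force: [0.0, 0.1, -3.9]
grip_width: 13.6
grip_force: 45.0
time_s: 22.4
tool_pos: [583.4, -54.4, 518.6]
orientation: [0.997, -0.08, 0.003, -0.007]
ft_force: [-0.6, -0.1, -2.8]
grip_width: 13.7
grip_force: 45.0
t 22.40 tcp [583.4 -54.4 518.6] q [-0.12  0.25  1.6   0.02  1.28  1.61] F [-0.6 -0.1 -2.8] w 13.7 z [ 0.008  0.014 -1.   ] x [ 0.987 -0.159  0.006]
turn(units) [-0.0095 -0.0037  0.0053]
shift before turn [ 0.002  -0.1331  0.0485] after turn [ 0.0012 -0.1338  0.0465]
top [((np.float64(263.0), np.float64(282.0)), 429.5), ((np.float64(519.0), np.float64(75.0)), 544.5)]
side [((np.float64(254.0), np.float64(250.0)), 169.0)]
```

```bash
python3 -m inch '-0.015 -0.03 0 0 0 0 1;-0.03 -0.06 0 0 0 0 1;-0.045 -0.08 0 0 0 0 1;-0.05 -0.08 0 0 0 0 1;-0.05 -0.08 0 0 0 0 1;-0.05 -0.08 0 0 0 0 1;-0.05 -0.08 0 0 0 0 1;-0.05 -0.08 0 0 0 0 1;-0.05 -0.08 0 0 0 0 1;-0.05 -0.08 0 0 0 0 1;-0.04 -0.06 0 0 0 0 1;-0.02 -0.04 0 0 0 0 1'
python3 -m inch '0 0 0 0 0 -0.06 1;0 0 0 0 0 -0.075 1;0 0 0 0 0 -0.075 1;0 0 0 0 0 -0.075 1;0 0 0 0 0 -0.075 1;0 0 0 0 0 -0.075 1;0 0 0 0 0 -0.075 1;0 0 0 0 0 -0.075 1;0 0 0 0 0 -0.075 1;0 0 0 0 0 -0.075 1;0 0 0 0 0 -0.075 1;0 0 0 0 0 -0.075 1'
python3 -m inch '0 0 0 0 0 -0.075 1;0 0 0 0 0 -0.075 1;0 0 0 0 0 -0.075 1;0 0 0 0 0 -0.075 1;0 0 0 0 0 -0.075 1;0 0 0 0 0 -0.075 1;0 0 0 0 0 -0.075 1;0 0 0 0 0 -0.075 1;0 0 0 0 0 -0.075 1;0 0 0 0 0 -0.075 1;0 0 0 0 0 -0.06 1;0 0 0 0 0 0 1'
python3 - <<'E'
from h import *
delta(np.array([435,318,264]),ori(142.5,0))
for n in("top","side"):
    im,l=limes(n);print(n,l);cv2.imwrite(f"pics/r_{n}.png",im)
E
```

```text
time_s: 23.5
tool_pos: [438.2, 305.9, 520.7]
orientation: [0.997, -0.081, 0.002, -0.007]
ft_force: [0.6, -0.2, -2.4]
grip_width: 13.7
grip_force: 45.0
time_s: 24.5
tool_pos: [439.8, 303.5, 520.6]
orientation: [0.816, 0.578, 0.006, -0.004]
ft_force: [-0.1, 0.2, -2.6]
grip_width: 13.6
grip_force: 45.0
time_s: 25.5
tool_pos: [439.8, 303.5, 520.6]
orientation: [0.314, 0.949, 0.007, 0.0]
ft_force: [0.3, -0.3, -2.5]
grip_width: 14.2
grip_force: 45.0
t 25.50 tcp [439.8 303.5 520.6] q [ 0.58  0.17  1.71  0.01  1.26 -0.35] F [ 0.3 -0.3 -2.5] w 14.2 z [ 0.005  0.012 -1.   ] x [-0.803  0.596  0.003]
turn(units) [ 0.0082 -0.0022  0.0098]
shift before turn [0.0291 0.0136 0.6419] after turn [0.0316 0.0214 0.6416]
top [((np.float64(263.0), np.float64(282.0)), 430.5), ((np.float64(361.0), np.float64(227.0)), 199.5), ((np.float64(362.0), np.float64(208.0)), 209.5), ((np.float64(367.0), np.float64(184.0)), 215.5), ((np.float64(519.0), np.float64(75.0)), 537.0)]
side [((np.float64(253.0), np.float64(250.0)), 177.0)]
```

All three limes are in the caddy, at top-view pixels (361,227), (362,208) and (367,184), and the decoy hasn't moved at (263,282). Now I'll lower the trug.

```bash
python3 -m inch '0.015 0.01 0.03 0.008 -0.002 0.01 1;0.015 0.01 0.05 0 0 0 1;0 0 0.07 0 0 0 1;0 0 0.08 0 0 0 1;0 0 0.08 0 0 0 1;0 0 0.08 0 0 0 1;0 0 0.08 0 0 0 1;0 0 0.06 0 0 0 1;0 0 0.04 0 0 0 1;0 0 0.02 0 0 0 1;0 0 0.01 0 0 0 1;0 0 0 0 0 0 1'
python3 - <<'E'
from h import *
delta(np.array([435,318,263]),ori(142.5,0))
E
```

```text
time_s: 26.6
tool_pos: [435.6, 317.8, 280.7]
orientation: [0.323, 0.946, -0.0, 0.0]
ft_force: [0.3, -0.1, -3.2]
grip_width: 14.1
grip_force: 45.0
t 26.60 tcp [435.6 317.8 280.7] q [ 0.61  0.48  1.9  -0.    0.76 -0.3 ] F [ 0.3 -0.1 -3.2] w 14.1 z [ 0. -0. -1.] x [-0.791  0.612 -0.001]
turn(units) [-0.      0.0004 -0.0024]
shift before turn [ 0.0015 -0.0005  0.0441] after turn [ 0.0015 -0.0005  0.0441]
```

```bash
python3 -m inch '0 0 0.012 0 0 0 1;0 0 0.01 0 0 0 1;0 0 0.007 0 0 0 1;0 0 0.005 0 0 0 1;0 0 0.003 0 0 0 1;0 0 0.002 0 0 0 1;0 0 0 0 0 0 1;0 0 0 0 0 0 1'
python3 -m inch '0 0 0.0025 0 0 0 1;0 0 0.0025 0 0 0 1;0 0 0 0 0 0 1'
```

```text
time_s: 27.27
tool_pos: [435.9, 318.3, 270.8]
orientation: [0.322, 0.947, 0.001, 0.002]
ft_force: [-12.5, -8.8, 48.6]
grip_width: 13.7
grip_force: 45.1
time_s: 27.52
tool_pos: [436.1, 318.2, 269.8]
orientation: [0.322, 0.947, 0.001, 0.002]
ft_force: [-14.7, -12.1, 62.0]
grip_width: 14.1
grip_force: 45.1
```

It touched down about 8 mm higher than expected, so the trug may be tilted in the grip. I'll back off and look.

```bash
python3 -m inch '0 0 -0.01 0 0 0 1;0 0 -0.01 0 0 0 1;0 0 -0.01 0 0 0 1;0 0 0 0 0 0 1;0 0 0 0 0 0 1'
python3 - <<'E'
from h import *
s=robot.camera("side")[:,:,::-1];t=robot.camera("top")[:,:,::-1];cv2.imwrite("pics/s7.png",s);cv2.imwrite("pics/t7.png",t)
a=cv2.resize(s[180:270,170:270],(440,396),interpolation=cv2.INTER_CUBIC);b=cv2.resize(t[230:350,120:230],(355,396),interpolation=cv2.INTER_CUBIC)
cv2.imwrite("pics/p7.png",np.hstack([a,b]))
E
```

```text
time_s: 27.93
tool_pos: [435.4, 317.9, 275.2]
orientation: [0.322, 0.947, 0.0, 0.001]
ft_force: [0.7, -0.0, -2.9]
grip_width: 13.8
grip_force: 45.0
```

View pics/p7.png

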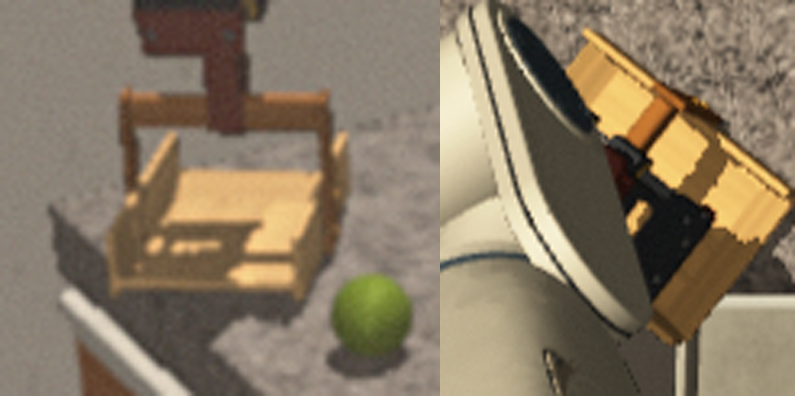

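Run:
```python
from h import *
o=robot.get_obs();print(o["ft_torque"].round(2),o["tool_pos"].round(1))
h=o["tool_pos"]-[0,0,163.3]
yaw=np.degrees(np.arctan2(.612,-.791))-180
def pr(dz,tx,ty):
    Q=R.from_euler('z',yaw,degrees=True)*R.from_euler('xy',[tx,ty],degrees=True)
    f=lambda p:h+[0,0,dz]+Q.apply(np.array(p)-[0,0,99])
    print(dz,tx,ty,"side",*[tuple(np.round(px("side",f(p)),1)) for p in([-70,0,111],[70,0,111],[-65,-90,0],[65,-90,0])],"top",*[tuple(np.round(px("top",f(p)),1)) for p in([60,89,49],[60,-89,49],[-60,-89,49])],"zmin",min(f([a,b,0])[2] for a in(-65,65) for b in(-89,89)).round(1))
pr(0,0,0);pr(-7,0,0);pr(0,5,0);pr(0,-5,0);pr(0,0,5);pr(0,0,-5)
print("meas side (198.4,200.9) (244.3,200.9) (195.5,246.4) (238.2,247.5) top (164.9,239.1) (230,287.6) (186.6,333)")
```

```text
[ 0.03 -0.12 -0.  ] [435.3 317.8 274.8]
0 0 0 side (np.float64(197.2), np.float64(199.5)) (np.float64(245.0), np.float64(200.1)) (np.float64(194.6), np.float64(247.8)) (np.float64(240.0), np.float64(248.7)) top (np.float64(163.9), np.float64(236.3)) (np.float64(228.3), np.float64(287.1)) (np.float64(192.4), np.float64(332.4)) zmin 12.5
-7 0 0 side (np.float64(197.4), np.float64(201.8)) (np.float64(245.2), np.float64(202.4)) (np.float64(194.8), np.float64(250.1)) (np.float64(240.2), np.float64(250.9)) top (np.float64(164.9), np.float64(236.7)) (np.float64(228.9), np.float64(287.2)) (np.float64(193.2), np.float64(332.3)) zmin 5.5
0 5 0 side (np.float64(197.1), np.float64(199.7)) (np.float64(245.0), np.float64(200.3)) (np.float64(195.6), np.float64(248.8)) (np.float64(240.8), np.float64(249.7)) top (np.float64(161.4), np.float64(234.7)) (np.float64(227.2), np.float64(285.9)) (np.float64(191.5), np.float64(330.9)) zmin 5.1
0 -5 0 side (np.float64(197.3), np.float64(199.4)) (np.float64(245.1), np.float64(200.0)) (np.float64(193.5), np.float64(246.5)) (np.float64(239.2), np.float64(247.4)) top (np.float64(166.6), np.float64(238.0)) (np.float64(229.2), np.float64(288.2)) (np.float64(193.0), np.float64(333.8)) zmin 5.1
0 0 5 side (np.float64(197.4), np.float64(197.6)) (np.float64(245.5), np.float64(202.1)) (np.float64(191.4), np.float64(245.9)) (np.float64(237.0), np.float64(250.3)) top (np.float64(163.2), np.float64(238.2)) (np.float64(227.4), np.float64(288.9)) (np.float64(190.5), np.float64(334.1)) zmin 7.2
0 0 -5 side (np.float64(197.1), np.float64(201.5)) (np.float64(244.5), np.float64(198.2)) (np.float64(197.8), np.float64(249.6)) (np.float64(242.8), np.float64(246.8)) top (np.float64(164.5), np.float64(234.4)) (np.float64(229.1), np.float64(285.5)) (np.float64(194.3), np.float64(330.6)) zmin 7.2
meas side (198.4,200.9) (244.3,200.9) (195.5,246.4) (238.2,247.5) top (164.9,239.1) (230,287.6) (186.6,333)
```

The image fits a trug tilted about 5° around its handle, far end low, and that also accounts for the early contact. I'll counter-rotate the tool 5° about the handle and lower slowly.

```bash
python3 -m inch '0 -0.012 0 -0.018 0 0 1;0 -0.012 0 -0.018 0 0 1;0 -0.012 0 -0.019 0 0 1;0 0 0.008 0 0 0 1;0 0 0.005 0 0 0 1;0 0 0.002 0 0 0 1;0 0 0 0 0 0 1;0 0 0 0 0 0 1'
python3 - <<'E'
from h import *
o=robot.get_obs();print(o["ft_force"],o["ft_torque"].round(2),o["tool_pos"]+163.3*R.from_quat(o["orientation"]).as_matrix()[:,2])
E
```

```text
time_s: 28.7
tool_pos: [428.4, 308.6, 271.3]
orientation: [0.322, 0.946, 0.044, 0.016]
ft_force: [-1.9, 4.3, 19.4]
grip_width: 14.4
grip_force: 45.0
[-1.89575955  4.30222828 19.42983397] [0.09 0.73 0.1 ] [437.93334931 320.328887   108.66808885]
```

```bash
python3 -m inch '0 0 -0.008 0 0 0 1;0 0.009 0 0.014 0 0 1;0 0.009 0 0.014 0 0 1;0 0 0 0 0 0 1;0 0 0.003 0 0 0 1;0 0 0.002 0 0 0 1;0 0 0.002 0 0 0 1;0 0 0 0 0 0 1;0 0 0 0 0 0 1'
cat >> h.py <<'E'
def con():
    o=robot.get_obs();h=o["tool_pos"]+163.3*R.from_quat(o["orientation"]).as_matrix()[:,2]
    F=o["ft_force"]+[0,0,2.8];M=o["ft_torque"]*1000-[30,-120,0]
    rz=-o["tool_pos"][2];c=o["tool_pos"][:2]+[(rz*F[0]-M[1])/F[2],(M[0]+rz*F[1])/F[2]]
    d=c-h[:2];print("F",F.round(1),"handle",h.round(1),"contact trug x,y",d@[.793,-.609],d@[.609,.793])
E
python3 -c "
from h import *
con()"
```

```text
time_s: 29.45
tool_pos: [431.9, 313.1, 271.1]
orientation: [0.322, 0.946, 0.022, 0.008]
ft_force: [-0.6, 2.4, 11.7]
grip_width: 13.9
grip_force: 45.1
F [-0.6  2.4 14.5] handle [436.7 319.  108. ] contact trug x,y 12.207249316043043 -66.15516494193307
```

That explains it: the fingers only finished closing after the lift had begun, so the bar sits about 8 mm low in the grip and the trug was level all along. I'll return the tool to vertical and set the trug down.

```bash
python3 -m inch '0 0 -0.008 0 0 0 1;0 0.009 0 0.014 0 0 1;0 0.009 0 0.013 0 0 1;0 0 0 0 0 0 1;0 0 0.003 0 0 0 1;0 0 0.002 0 0 0 1;0 0 0.002 0 0 0 1;0 0 0 0 0 0 1;0 0 0 0 0 0 1'
python3 -c "
from h import *
con();delta(np.array([435,318,270]),ori(142.5,0))"
```

```text
time_s: 30.2
tool_pos: [435.4, 317.8, 270.4]
orientation: [0.322, 0.947, 0.0, 0.0]
ft_force: [-0.2, -0.2, -3.3]
grip_width: 13.8
grip_force: 44.9
F [-0.2 -0.2 -0.5] handle [435.6 317.8 107.1] contact trug x,y -124.38965976934652 -13.27866854224277
t 30.20 tcp [435.4 317.8 270.4] q [ 0.61  0.5   1.9  -0.    0.74 -0.3 ] F [-0.2 -0.2 -3.3] w 13.8 z [ 0.001 -0.    -1.   ] x [-0.792  0.611 -0.001]
turn(units) [ 0.0003  0.0005 -0.0014]
shift before turn [ 0.0011 -0.0003  0.001 ] after turn [ 0.0011 -0.0003  0.001 ]
```

```bash
python3 -m inch '0 0 0.001 0 0 0 1;0 0 0 0 0 0 1;0 0 0.001 0 0 0 1;0 0 0 0 0 0 1;0 0 0 0 0 0 1'
python3 -c "
from h import *
con()"
```

```text
time_s: 30.62
tool_pos: [435.5, 317.9, 270.1]
orientation: [0.322, 0.947, 0.0, 0.001]
ft_force: [-2.9, -2.3, 6.2]
grip_width: 13.5
grip_force: 45.0
F [-2.9 -2.3  9. ] handle [435.7 317.9 106.8] contact trug x,y 29.562016630391653 59.56712617723093
```

It's in contact, with well under 1 mm of tilt left. I'll soften the grip so it settles flat, then open and rise.

```bash
python3 -m inch '0 -0.006 0 -0.009 0 0 1;0 0 0.001 0 0 0 1;0 0 0 0 0 0 1;0 0 0 0 0 0 1' 4
python3 -c "
from h import *
con()"
python3 -m inch '0 0 0 0 0 0 0.6;0 0 0 0 0 0 0.6;0 0 0 0 0 0 0.4;0 0 0 0 0 0 0;0 0 0 0 0 0 -1;0 0 0 0 0 0 -1;0 0 0 0 0 0 -1;0 0 0 0 0 0 -1;0 0 0 0 0 0 -1;0 0 0 0 0 0 -1;0 0 0 0 0 0 -1;0 0 0 0 0 0 -1'
python3 -m inch '0 0 -0.02 0 0 0 -1;0 0 -0.04 0 0 0 -1;0 0 -0.06 0 0 0 -1;0 0 -0.08 0 0 0 -1;0 0 -0.08 0 0 0 -1;0 0 -0.08 0 0 0 -1;0 0 -0.08 0 0 0 -1;0 0 -0.05 0 0 0 -1;0 0 -0.02 0 0 0 -1;0 0 0 0 0 0 -1;0 0 0 0 0 0 -1'
python3 - <<'E'
from h import *
im,l=limes("top");print(l);cv2.imwrite("pics/f_top.png",im)
h=cv2.cvtColor(im,cv2.COLOR_BGR2HSV)
a=cv2.inRange(h,(5,60,60),(24,255,255));a[:,:100]=0;a[:,245:]=0;a[:225]=0;a[350:]=0
c=cv2.convexHull(max(cv2.findContours(a,0,2)[0],key=cv2.contourArea))
b=cv2.boxPoints(cv2.minAreaRect(c));P=np.array([onz("top",*p,49) for p in b]);print(b.round(),P.round(0))
o=robot.get_obs();print(o["tool_pos"],o["grip_width"])
im0=cv2.imread("pics/top0.png");print({n:int(cv2.absdiff(im,im0)[s].max(2).mean()) for n,s in dict(tub=np.s_[245:320,415:520],jars=np.s_[130:200,440:495]).items()})
E
```

```text
time_s: 30.95
tool_pos: [434.3, 316.3, 269.7]
orientation: [0.322, 0.947, 0.007, 0.003]
ft_force: [-1.3, -0.2, 5.2]
grip_width: 14.1
grip_force: 4.0
F [-1.3 -0.2  8. ] handle [436.1 318.2 106.4] contact trug x,y 18.55708232657483 -0.22297075609826322
time_s: 31.95
tool_pos: [434.1, 316.1, 269.3]
orientation: [0.322, 0.947, 0.007, 0.003]
ft_force: [-0.1, 0.7, 0.3]
grip_width: 80.8
grip_force: 0.0
time_s: 32.87
tool_pos: [431.8, 313.6, 472.8]
orientation: [0.322, 0.947, 0.007, 0.003]
ft_force: [-0.6, 0.6, -0.9]
grip_width: 87.9
grip_force: 0.0
[((np.float64(263.0), np.float64(282.0)), 431.5), ((np.float64(361.0), np.float64(227.0)), 199.5), ((np.float64(362.0), np.float64(208.0)), 209.0), ((np.float64(367.0), np.float64(184.0)), 216.5), ((np.float64(519.0), np.float64(75.0)), 537.5)]
[[143. 349.]
 [143. 237.]
 [244. 237.]
 [244. 349.]] [[298. 390.  49.]
 [537. 400.  49.]
 [537. 181.  49.]
 [298. 177.  49.]]
[431.69532713 313.56272882 471.91709823] 87.52024515334044
{'tub': 3, 'jars': 3}
```

The contact was centred when I released (trug y ≈ 0), so the trug sits flat. The limes are in the caddy, and the decoy, tub and jars haven't moved. Handing in.

```bash
python3 -c "
from workcell import robot
print(robot.hand_in())"
```

```text
the job is handed in; nothing more can be done
None
```

The job is handed in at about 33 s: pedal pressed to its stop and released, lid open, all three limes in the caddy, and the empty trug upright about 17 mm from where it stood; my first set-down was not gentle, touching at about 62 N, and I relaid it softly (about 8 N) before release.

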